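Push the sample home under a push-latch cover

TASK

The white bench meter has a push-latch cover: press the cover down and let go so that it pops open, push the black sample carriage inside it along its channel until it is fully home against the end wall beside the lamp hood, then swing the cover down and press it again until it stays latched shut. Use the fingertips only: do not pick anything up, and leave the test-tube rack, the dropper bottle and the beaker where they stand.

Things in the scene. Friction and masses are not known exactly. Their poses are not given: they have to be found in the camera images.
- meter: Fixed white bench meter. Origin: centre of its chamber at table height; z up, x away from the robot at yaw 0, y to its left. White case: x -80 to +95 mm, y -86 to +86, 86 high; the grey cover lies flush in its top (85 high) inside a frame (inner edges x -69, y -76 and +76). Grey lamp hood on its left. Under the cover: the channel (front half) and a closed deck (x +4 to +73, 62 high).
- lens (a point): Centre of the small round lens in the channel's left (+y) end wall, the wall beside the lamp hood (y +69 mm of the meter, 47 mm above the table): the wall that the carriage must touch.
- cover (a joint): Angle of the grey push-latch cover (rad): 0 latched, negative pressed in (hard stop -0.064), 1.5 open, nearly upright. Latched, it opens only by pressing it in to -0.052 or beyond and letting go: a damped spring swings it up to 1.5 in about 2 s. To relatch, swing it down and press past 0 to the hard stop (-0.06 or beyond), let go: it returns to 0 and stays. Too short a press: it swings up again.
- cover_hinge (a point): Middle of the cover's hinge axis (fixed; x +70, z 81 mm of the meter), along the meter's y, in the middle of the plate's thickness. The cover is a plate 8 mm thick, 148 mm wide (y), reaching 142 mm from the axis. Its spring needs 2 to 4 N near the front edge to swing it down or press it in; beyond the hard stop the force just rises.
- cover_spot (a point): Centre of the round dark press spot (26 mm across) on the cover's outer (upper) face, 107 mm from the hinge axis, 35 mm from the free edge; it turns with the cover. 85 mm above the table when latched; a full press sinks it by 7 mm.
- cover_edge (a point): Middle of the cover's free front edge on its outer (upper) face, 142 mm from the hinge axis; about 223 mm above the table when open. Under this edge hangs a black latch tongue (30 mm wide, 10 mm thick, reaching 39 mm below the plate's middle).
- carriage: Loose black carriage: block 47 mm (x) by 46 mm (y) by 28 mm high, 0.12 kg, two 12 mm square glass cells standing 8 mm out of its top. It stands on the channel floor with 1.5 mm play either side and slides along the meter's y. Origin: centre of its underside; axes as the meter's. Starts 22 to 42 mm short of the left end wall; home when its left face touches it (origin at y +46 mm of the meter).
- rack: Bystander: wooden test-tube rack with white ends and three tubes, 206 by 56 mm, 115 mm high, standing to the right of the meter. Origin: centre of its underside.
- dropper: Bystander: glass dropper bottle with a rubber bulb, 42 mm across, 103 mm high, standing to the left of the meter. Origin: centre of its underside.
- beaker: Bystander: open glass beaker, 68 mm across, 85 mm high, standing to the left of the meter. Origin: centre of its underside.
- hood (a point): Centre of the top of the grey lamp hood: a block 150 mm (x) by 40 mm (y), 100 mm high above the table, joined to the meter's left (+y) side.
- channel (a point): Centre of the floor of the open channel under the cover in which the sample carriage slides (x -21, y 0, z 30 mm of the meter). It runs along the meter's y: 50 mm wide in x (-25 to +25 from here), 138 mm long in y (end walls at -69 and +69), walls 32 mm above its floor.

How it is judged:
By the outcome, as a careful person would: the job done as asked, in the order asked, and still so for the second after the job is handed in, with the robot touching nothing.
It also fails if it takes over 54 s, if anything falls off the work surface, if the arm or the gripper's body presses on something with over 40 N, if the wrist force passes 120 N, or if a joint passes its speed limit or range.

ROBOT

A 7-joint arm with a two-finger parallel gripper is mounted at the origin on the work surface. World frame = base frame: x ahead of the robot, y to its left, z up, the work surface at z = 0. Lengths are in m, angles in rad, forces in N, time in s.
With the tool pointing down it reaches from about 0.4 to 0.85 m from the base axis. Payload 10.4 kg.
Tool frame: the origin (TCP) lies midway between the tips of the shut fingers; the grasp point (between the pads) lies 19 mm behind it; z points along the fingers, y is the direction in which the jaws open and shut (so a half turn about z gives the same grasp; the last joint's range is limited). The gripper opens to 85 mm and grips with 20 to 120 N. Pads are 22 mm wide; open, the fingers measure 114 mm over their backs; the gripper's body (76 mm by 85 mm) begins 54 mm behind the grasp point. The pads swing forward as they close: fully open they stand 13 mm farther back than shut.
Start: joints at [1.085, 0.332, -0.065, 1.46, 0.022, 1.35, -0.088], TCP at [0.279, -0.559, 0.231] pointing down, gripper open.
Joint ranges: [-2.6, 2.6], [-0.5, 2.12], [-1.47, 1.34], [0.16, 2.42], [-1.27, 4.41], [0.06, 2.06], [-2.6, 2.6]. Speed limits (rad/s): [2.22, 2.22, 2.79, 2.79, 3.14, 3.14, 3.14].

INTERFACE

Orientations are given as a unit quaternion [x, y, z, w].
In Python, from workcell import get_obs, camera, calibration, hand_in gives the robot as it stands.
- The arm moves only by the shell command python3 -m handwheel 'ROWS' [FORCE]. ROWS is JSON, a list of rows, each an object with "jaw": the finger opening in mm, from 0 to 85.4; "delta_pos": the shift along the tool's x, y, z scaled (see below), a list of three; "turn": the turn about the tool's z scaled (see below). In form: [{"jaw": jaw, "delta_pos": [tx, ty, tz], "turn": turn}, ...]. A call has 1 to 10 rows; each row is the pose to reach, as a shift and turn from the pose commanded when the call began, along the tool's axes at that moment, turning the shorter way round; what a row does not reach only later rows make up. The controller multiplies each number of a shift by 1 m and each number of a turn by pi rad. A row lasts 1/12 s, in which the tool goes at most 41.7 mm and 7.16 degrees, less where a joint would pass 70% of its speed; a pose out of reach is approached as far as the arm can. A call with a number of a shift or a turn outside -1 to 1 is refused whole. A call with a gripper value outside its range is refused whole. The fingers move at their own pace and stop on an object; FORCE is the grip in N (left out, the last holds). Time passes only in rows, so rows that repeat a pose let the fingers close. It gives the time, the measured TCP pose, the force and the opening at its end, in the units of the state.
- get_obs(): the state, without advancing time (a new reading comes with each control period).
- camera(name): name is "scene" or "side" or "wrist"; returns the picture (400x640x3 uint8, red, green, blue); there is no depth.
- calibration(name): a dict with "mtx" (3x3 intrinsics, pixels), "rvec" (rotation vector, rad) and "tvec" (3), from world to camera coordinates, as OpenCV has them. Camera axes: x right, y down, z forward; pixel columns grow to the right and rows downward; lengths in m; the calibration is good to about 2 mm. A picture is of the moment at which its call begins: read the wrist's pose just before it. calibration takes no time and is no camera call; for the wrist camera it gives the pose at the moment of the call.
- hand_in(): hands the job in, once; it reports no verdict.
The state is a dict: "clock": time; "joint_pos": joint angles; "joint_velocities": joint speeds; "tau": joint torques, N m; "position": TCP position; "ee_rot": TCP orientation; "ft_force": force on the tool from outside, world axes, zero at the start; "torque": the same for the moment, N m; "grip_width": opening from 0.0 (shut) to 1.0 (fully open).
Only numpy, scipy, OpenCV 4.12 (cv2) and the standard library are available. Lean on these libraries where they do the work, as an engineer would, in place of code of your own. Each camera call takes 0.05 s, during which the arm holds its last target.

## Working session

There is one attempt and no reset: what is moved stays moved. The work goes in short steps, Python scripts to look and compute and a shell command to move; the robot and the scene stay as the last step left them, time stands still between calls to the robot, and variables do not carry over. Pictures are saved under pics/ and viewed, and the job is handed in when it is done.

```bash
mkdir -p pics; ls; cat > h.py <<'E'
import numpy as np,cv2
from workcell import get_obs,camera,calibration
def snap(n,f):
    c=calibration(n);im=camera(n);cv2.imwrite('pics/'+f,cv2.cvtColor(im,cv2.COLOR_RGB2BGR));return im,c
def P(c):
    R=cv2.Rodrigues(np.array(c['rvec'],float))[0];t=np.array(c['tvec'],float).reshape(3);return np.array(c['mtx'],float),R,t
def ray(c,u,v,z):
    K,R,t=P(c);d=R.T@np.linalg.solve(K,[u,v,1]);o=-R.T@t;return o+d*(z-o[2])/d[2]
def proj(c,X):
    return cv2.projectPoints(np.array(X,float).reshape(-1,1,3),np.array(c['rvec'],float),np.array(c['tvec'],float),np.array(c['mtx'],float),None)[0].reshape(-1,2)
E
python3 - <<'E'
from h import *
o=get_obs();print({k:np.round(v,3).tolist() for k,v in o.items()})
for n in ['scene','side']:
    im,c=snap(n,n+'0.png');K,R,t=P(c);print(n,(-R.T@t).round(3),R[2].round(3))
E
```

```text
pics
{'clock': 0.0, 'joint_pos': [1.085, 0.333, -0.065, 1.461, 0.022, 1.35, -0.088], 'joint_velocities': [0.0, 0.002, 0.0, -0.001, 0.001, 0.0, 0.001], 'tau': [-0.0, -62.543, 0.049, -39.16, 0.016, 0.01, -0.0], 'position': [0.279, -0.559, 0.23], 'ee_rot': [0.973, 0.229, -0.0, -0.001], 'ft_force': [0.475, 0.04, -0.188], 'torque': [0.037, 0.019, -0.053], 'grip_width': 0.999}
scene [0.961 0.656 0.659] [-0.465 -0.627 -0.625]
side [0.061 0.697 0.626] [ 0.501 -0.658 -0.562]
```

View pics/scene0.png

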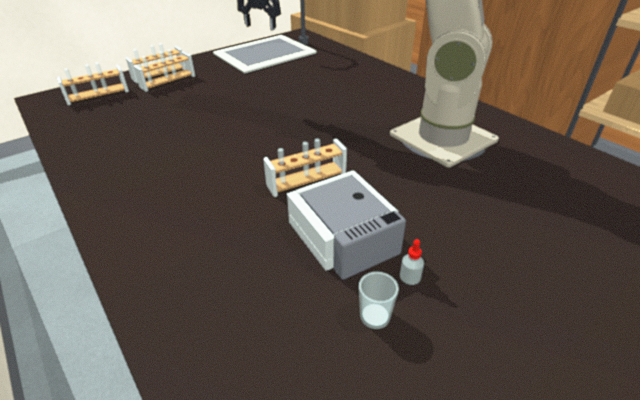

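View pics/side0.png

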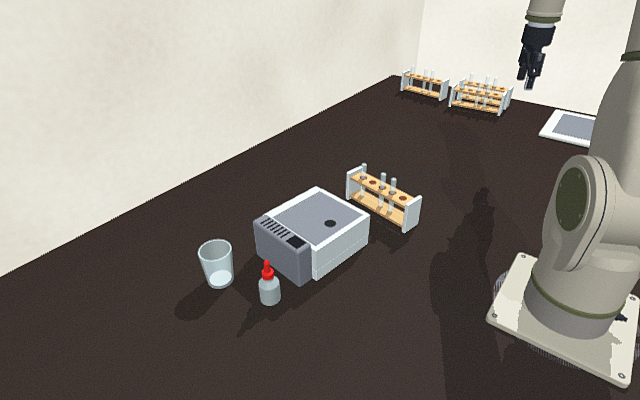

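The meter is mid-picture. Its press spot is at scene (358,196) and side (331,223). The rack is behind it, and the dropper and beaker are on the hood side. I'll zoom in to find the corners.

```bash
python3 - <<'E'
from h import *
a=cv2.imread('pics/scene0.png')[160:290,260:430];b=cv2.imread('pics/side0.png')[170:300,230:400]
cv2.imwrite('pics/z0.png',cv2.resize(a,(765,585),interpolation=cv2.INTER_CUBIC));cv2.imwrite('pics/z1.png',cv2.resize(b,(765,585),interpolation=cv2.INTER_CUBIC))
print(ray(calibration('scene'),358,196,.085),ray(calibration('side'),331,223,.085))
E
```

```text
[0.46484517 0.13442432 0.085     ] [0.46380658 0.13066909 0.085     ]
```

View pics/z0.png

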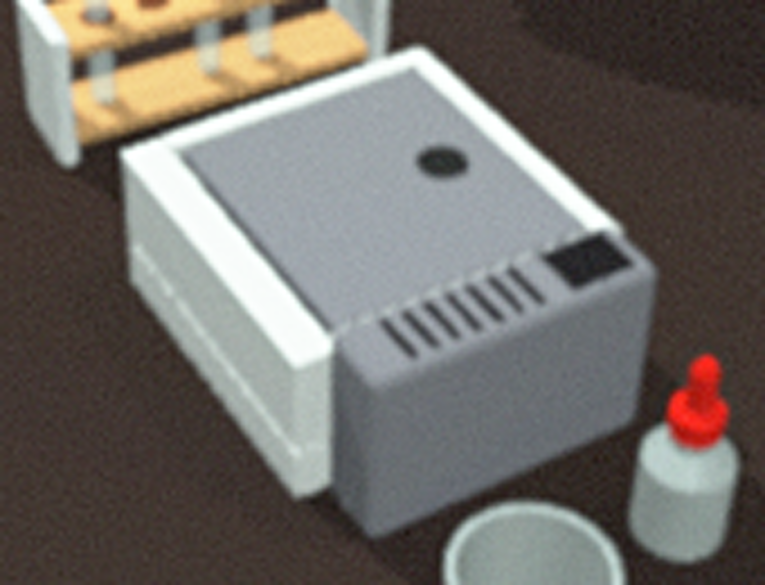

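View pics/z1.png

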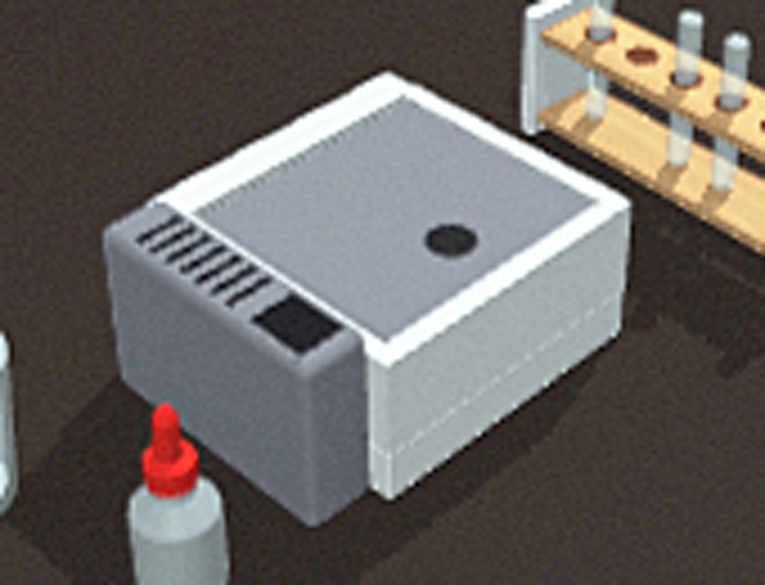

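```bash
python3 - <<'E'
from h import *
from scipy.optimize import least_squares
S=[((95,-86,86),(122,152)),((-80,-86,86),(420,48)),((95,86,86),(295,365)),((95,86,0),(300,497)),((95,-86,0),(132,283)),((-37,0,85),(442,162))]
D=[((95,-86,86),(388,73)),((-80,-86,86),(630,205)),((-80,86,86),(388,360)),((-80,86,0),(388,497)),((-80,-86,0),(620,330)),((-37,0,85),(451,240))]
cs,cd=calibration('scene'),calibration('side')
def W(p,m):
    m=np.array(m)/1000;c,s=np.cos(p[2]),np.sin(p[2]);return np.stack([p[0]+c*m[:,0]-s*m[:,1],p[1]+s*m[:,0]+c*m[:,1],m[:,2]],1)
def res(p):
    r=[]
    for L,c,o in((S,cs,(260,160)),(D,cd,(230,170))):
        q=np.array([b for a,b in L])/4.5+np.array(o)-.4
        r.append((proj(c,W(p,[a for a,b in L]))-q))
    return np.concatenate(r)
f=least_squares(lambda p:res(p).ravel(),[.5,.12,0],loss='soft_l1')
print(f.x,np.degrees(f.x[2]));print(res(f.x).round(1).tolist())
p=f.x
for n,m in dict(spot=(-37,0,85),edge=(-72,0,85),hinge=(70,0,81),lens=(-21,69,47),chan=(-21,0,30),chanR=(-21,-69,30)).items(): print(n,W(p,[m])[0].round(4))
for n,(u,v) in dict(dropper=(411,280),beaker=(376,322)).items(): print(n,ray(cs,u,v,0).round(3))
E
```

```text
[ 0.50146064  0.12844918 -0.13697606] -7.848149962589022
[[-0.4, -0.2], [-0.1, -0.1], [0.1, 0.2], [-0.9, 0.7], [-0.5, -0.5], [-0.1, 0.2], [-0.2, -0.2], [0.2, -0.6], [-0.0, 1.5], [0.5, 1.3], [0.2, 0.6], [0.1, 0.5]]
spot [0.4648 0.1335 0.085 ]
edge [0.4301 0.1383 0.085 ]
hinge [0.5708 0.1189 0.081 ]
lens [0.4901 0.1997 0.047 ]
chan [0.4807 0.1313 0.03  ]
chanR [0.4712 0.063  0.03  ]
dropper [0.486 0.325 0.   ]
beaker [0.609 0.354 0.   ]
```

```bash
python3 - <<'E'
from h import *
from scipy.spatial.transform import Rotation as Ro
o=get_obs();c=calibration('wrist');K,R,t=P(c);T=Ro.from_quat(o['ee_rot']).as_matrix()
print('cam in tool',T.T@(-R.T@t-o['position']),'axis',T.T@R[2]);print(T.round(3))
E
```

```text
cam in tool [ 0.07433034 -0.0004959  -0.14221175] axis [-2.90843227e-01  8.02640082e-04  9.56770387e-01]
[[ 0.895  0.446 -0.001]
 [ 0.446 -0.895  0.001]
 [-0.    -0.001 -1.   ]]
```

```bash
python3 -m handwheel '[{"jaw":0,"delta_pos":[0.24,-0.27,0],"turn":-0.15},{"jaw":0,"delta_pos":[0.24,-0.27,0],"turn":-0.15},{"jaw":0,"delta_pos":[0.24,-0.27,0],"turn":-0.15},{"jaw":0,"delta_pos":[0.24,-0.27,0],"turn":-0.15},{"jaw":0,"delta_pos":[0.24,-0.27,0],"turn":-0.15},{"jaw":0,"delta_pos":[0.24,-0.27,0],"turn":-0.15},{"jaw":0,"delta_pos":[0.24,-0.27,0],"turn":-0.15},{"jaw":0,"delta_pos":[0.24,-0.27,0],"turn":-0.15},{"jaw":0,"delta_pos":[0.24,-0.27,0],"turn":-0.15},{"jaw":0,"delta_pos":[0.24,-0.27,0],"turn":-0.15}]' 20
cat >> h.py <<'E'
from scipy.spatial.transform import Rotation as Ro
MP=np.array([.50146,.12845,-.136976])
def m2w(m):
    m=np.array(m,float)/1000;c,s=np.cos(MP[2]),np.sin(MP[2]);return np.array([MP[0]+c*m[0]-s*m[1],MP[1]+s*m[0]+c*m[1],m[2]])
def w2m(w):
    c,s=np.cos(MP[2]),np.sin(MP[2]);d=np.array(w)-[MP[0],MP[1],0];return np.array([c*d[0]+s*d[1],-s*d[0]+c*d[1],d[2]])*1000
def st():
    o=get_obs();T=Ro.from_quat(o['ee_rot']).as_matrix();print('t',round(o['clock'],2),'tip_m',w2m(o['position']).round(1),'F',np.round(o['ft_force'],1),'grip',round(o['grip_width'],3),'yawx',np.degrees(np.arctan2(T[1,0],T[0,0])).round(2),'q',np.round(o['joint_pos'],2));return o,T
def go(m):  # shift to meter-frame target mm
    o,T=st();print('shift',(T.T@(m2w(m)-o['position'])).round(4),'turn',-(82.15-np.degrees(np.arctan2(T[1,0],T[0,0])))/180)
E
python3 -c "
from h import *
go((-37,0,100))"
```

```text
clock: 0.93
position: [0.3749, -0.2049, 0.2315]
ee_rot: [0.891, 0.454, 0.0, 0.0]
ft_force: [0.4, 1.0, 0.3]
grip_width: 0.0
t 0.93 tip_m [ -79.8 -347.5  231.5] F [0.4 1.  0.3] grip 0.0 yawx 53.96 q [ 0.83 -0.09 -0.4   1.93 -0.04  1.3  -0.2 ]
shift [ 0.3264 -0.1265  0.1316] turn -0.15663158970286098
```

```bash
python3 -m handwheel '[{"jaw":0,"delta_pos":[0.326,-0.126,0],"turn":-0.157},{"jaw":0,"delta_pos":[0.326,-0.126,0],"turn":-0.157},{"jaw":0,"delta_pos":[0.326,-0.126,0],"turn":-0.157},{"jaw":0,"delta_pos":[0.326,-0.126,0],"turn":-0.157},{"jaw":0,"delta_pos":[0.326,-0.126,0],"turn":-0.157},{"jaw":0,"delta_pos":[0.326,-0.126,0],"turn":-0.157},{"jaw":0,"delta_pos":[0.326,-0.126,0],"turn":-0.157},{"jaw":0,"delta_pos":[0.326,-0.126,0],"turn":-0.157},{"jaw":0,"delta_pos":[0.326,-0.126,0],"turn":-0.157},{"jaw":0,"delta_pos":[0.326,-0.126,0],"turn":-0.157}]'
python3 -c "
from h import *
go((-37,0,95))"
```

```text
clock: 1.77
position: [0.4657, 0.1309, 0.2312]
ee_rot: [0.754, 0.657, 0.001, -0.001]
ft_force: [-0.5, -0.3, 0.4]
grip_width: -0.002
t 1.77 tip_m [-35.7  -2.4 231.2] F [-0.5 -0.3  0.4] grip -0.002 yawx 82.13 q [ 0.43  0.08 -0.82  1.79  0.06  1.3  -0.54]
shift [ 0.0021 -0.0012  0.1362] turn -0.00013615437407502718
```

```bash
python3 -m handwheel '[{"jaw":0,"delta_pos":[0,-0.001,0.04],"turn":0},{"jaw":0,"delta_pos":[0,-0.001,0.08],"turn":0},{"jaw":0,"delta_pos":[0,-0.001,0.115],"turn":0},{"jaw":0,"delta_pos":[0,-0.001,0.13],"turn":0},{"jaw":0,"delta_pos":[0,-0.001,0.136],"turn":0},{"jaw":0,"delta_pos":[0,-0.001,0.136],"turn":0}]'
python3 -c "
from h import *
go((-37,0,77.5))
snap('side','s1.png');snap('scene','s2.png')
a=cv2.imread('pics/s1.png')[100:300,230:430];b=cv2.imread('pics/s2.png')[90:290,260:460]
cv2.imwrite('pics/a1.png',cv2.resize(np.hstack([a,b]),(800,400)))"
```

```text
clock: 2.27
position: [0.4641, 0.1256, 0.0942]
ee_rot: [0.756, 0.654, -0.001, -0.001]
ft_force: [-0.9, 1.0, 1.2]
grip_width: 0.007
t 2.27 tip_m [-36.6  -7.9  94.2] F [-0.9  1.   1.2] grip 0.007 yawx 81.73 q [ 0.38  0.24 -0.8   1.96  0.2   1.03 -0.66]
shift [ 0.0079 -0.0004  0.0167] turn -0.0023408670886136446
```

View pics/a1.png

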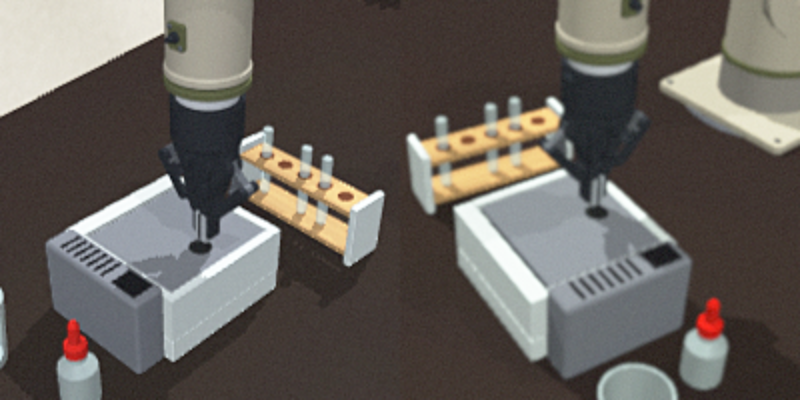

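The fingertips are above the press spot (left panel about (200,247)), slightly toward -y. Now the press.

```bash
python3 -m handwheel '[{"jaw":0,"delta_pos":[0.006,0,0.006],"turn":0},{"jaw":0,"delta_pos":[0.006,0,0.012],"turn":0},{"jaw":0,"delta_pos":[0.006,0,0.016],"turn":0},{"jaw":0,"delta_pos":[0.006,0,0.017],"turn":0},{"jaw":0,"delta_pos":[0.006,0,0.017],"turn":0}]'
python3 -c "
from h import *
go((-37,0,77.5))"
```

```text
clock: 2.78
position: [0.4669, 0.1335, 0.0799]
ee_rot: [0.756, 0.655, 0.001, 0.001]
ft_force: [-2.9, -0.8, 16.4]
grip_width: -0.003
t 2.78 tip_m [-34.9   0.3  79.9] F [-2.9 -0.8 16.4] grip -0.003 yawx 81.81 q [ 0.35  0.27 -0.8   1.96  0.23  1.   -0.69]
shift [-0.0003 -0.0021  0.0024] turn -0.0018954799803312186
```

```bash
python3 -m handwheel '[{"jaw":0,"delta_pos":[0,0,0.002],"turn":0},{"jaw":0,"delta_pos":[0,0,0.002],"turn":0}]'
python3 -m handwheel '[{"jaw":0,"delta_pos":[0,-0.01,-0.04],"turn":0},{"jaw":0,"delta_pos":[0,-0.02,-0.08],"turn":0},{"jaw":0,"delta_pos":[0,-0.02,-0.12],"turn":0},{"jaw":0,"delta_pos":[0,-0.02,-0.16],"turn":0},{"jaw":0,"delta_pos":[0,-0.02,-0.18],"turn":0},{"jaw":0,"delta_pos":[0,-0.02,-0.18],"turn":0}]'
python3 -c "
from h import *
go((-26,0,250))
snap('side','s3.png')"
```

```text
clock: 2.95
position: [0.4672, 0.1336, 0.0784]
ee_rot: [0.756, 0.655, 0.001, 0.001]
ft_force: [0.8, 1.7, 12.3]
grip_width: 0.002
clock: 3.45
position: [0.4478, 0.1363, 0.2611]
ee_rot: [0.756, 0.655, 0.003, 0.002]
ft_force: [-0.2, 0.3, -0.1]
grip_width: -0.003
t 3.45 tip_m [-54.2   0.4 261.1] F [-0.2  0.3 -0.1] grip -0.003 yawx 81.78 q [ 0.46  0.   -0.84  1.78  0.01  1.35 -0.53]
shift [-0.0002  0.0281  0.0113] turn -0.002043519394571626
```

View pics/s3.png

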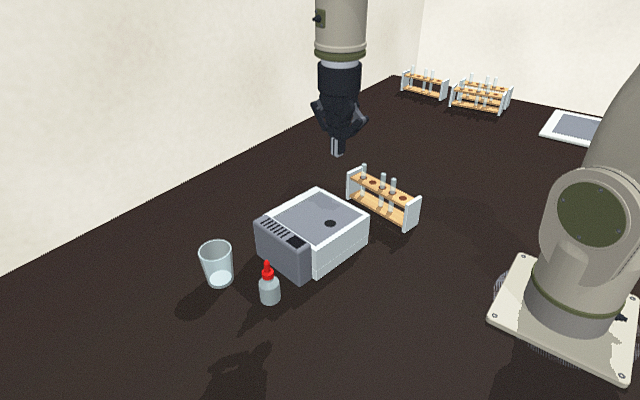

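```bash
python3 -m handwheel '[{"jaw":0,"delta_pos":[0,0,0],"turn":0},{"jaw":0,"delta_pos":[0,0,0],"turn":0},{"jaw":0,"delta_pos":[0,0,0],"turn":0},{"jaw":0,"delta_pos":[0,0,0],"turn":0},{"jaw":0,"delta_pos":[0,0,0],"turn":0},{"jaw":0,"delta_pos":[0,0,0],"turn":0}]'
python3 -c "
from h import *
go((-26,0,250))
snap('side','s4.png');snap('scene','s5.png')
a=cv2.imread('pics/s4.png')[100:300,230:430];b=cv2.imread('pics/s5.png')[90:290,260:460]
cv2.imwrite('pics/a2.png',cv2.resize(np.hstack([a,b]),(800,400)))"
```

```text
clock: 4.0
position: [0.4457, 0.1355, 0.2559]
ee_rot: [0.756, 0.655, -0.0, -0.0]
ft_force: [-0.5, -0.3, -0.9]
grip_width: -0.001
t 4.0 tip_m [-56.2  -0.7 255.9] F [-0.5 -0.3 -0.9] grip -0.001 yawx 81.79 q [ 0.46  0.01 -0.84  1.79  0.01  1.35 -0.53]
shift [0.0009 0.0302 0.0059] turn -0.0020222503911561775
```

View pics/a2.png

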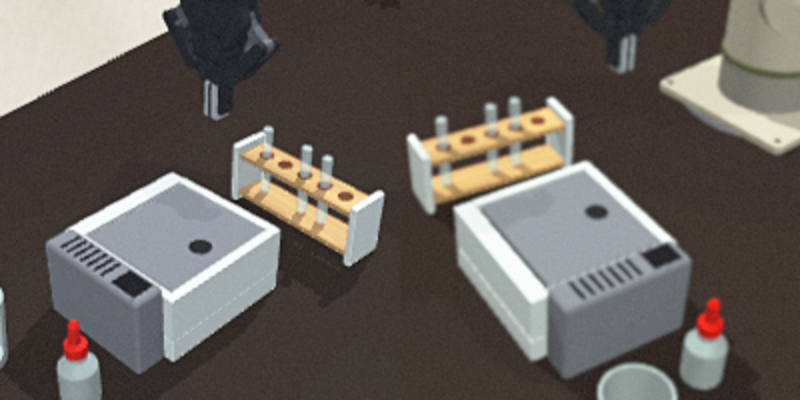

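It's still shut, so the press was too shallow. I'll press deeper and watch the force.

```bash
python3 -m handwheel '[{"jaw":0,"delta_pos":[0,0.02,0.04],"turn":0},{"jaw":0,"delta_pos":[0,0.02,0.08],"turn":0},{"jaw":0,"delta_pos":[0,0.02,0.12],"turn":0},{"jaw":0,"delta_pos":[0,0.02,0.15],"turn":0},{"jaw":0,"delta_pos":[0,0.02,0.162],"turn":0},{"jaw":0,"delta_pos":[0,0.02,0.162],"turn":0},{"jaw":0,"delta_pos":[0,0.02,0.162],"turn":0}]'
python3 -c "
from h import *
go((-37,0,77.5))"
```

```text
clock: 4.68
position: [0.4661, 0.133, 0.0953]
ee_rot: [0.756, 0.655, 0.0, -0.0]
ft_force: [-0.3, 0.0, 1.7]
grip_width: 0.001
t 4.68 tip_m [-35.6  -0.3  95.3] F [-0.3  0.   1.7] grip 0.001 yawx 81.79 q [ 0.38  0.25 -0.83  1.95  0.21  1.03 -0.68]
shift [ 0.0003 -0.0014  0.0178] turn -0.0019915569538321324
```

```bash
for i in 1; do python3 -m handwheel '[{"jaw":0,"delta_pos":[0,0,0.006],"turn":0},{"jaw":0,"delta_pos":[0,0,0.012],"turn":0},{"jaw":0,"delta_pos":[0,0,0.016],"turn":0},{"jaw":0,"delta_pos":[0,0,0.016],"turn":0}]'; done
python3 -m handwheel '[{"jaw":0,"delta_pos":[0,0,0.002],"turn":0},{"jaw":0,"delta_pos":[0,0,0.002],"turn":0}]'
python3 -m handwheel '[{"jaw":0,"delta_pos":[0,0,0.002],"turn":0},{"jaw":0,"delta_pos":[0,0,0.002],"turn":0}]'
python3 -m handwheel '[{"jaw":0,"delta_pos":[0,0,0.002],"turn":0},{"jaw":0,"delta_pos":[0,0,0.002],"turn":0}]'
```

```text
clock: 5.02
position: [0.4673, 0.133, 0.0801]
ee_rot: [0.756, 0.655, 0.001, 0.001]
ft_force: [-1.4, -2.0, 13.4]
grip_width: 0.001
clock: 5.18
position: [0.4676, 0.133, 0.0793]
ee_rot: [0.756, 0.654, 0.001, 0.002]
ft_force: [-7.0, -4.0, 27.8]
grip_width: -0.003
clock: 5.35
position: [0.4682, 0.1332, 0.078]
ee_rot: [0.756, 0.654, 0.002, 0.002]
ft_force: [-8.7, -3.4, 33.3]
grip_width: -0.002
clock: 5.52
position: [0.4684, 0.1333, 0.0775]
ee_rot: [0.756, 0.654, 0.002, 0.003]
ft_force: [-17.5, -7.7, 57.2]
grip_width: -0.001
```

Force rose to 57 N, so it's on the hard stop. Now I'll let go.

```bash
python3 -m handwheel '[{"jaw":0,"delta_pos":[0,-0.01,-0.04],"turn":0},{"jaw":0,"delta_pos":[0,-0.02,-0.08],"turn":0},{"jaw":0,"delta_pos":[0,-0.02,-0.12],"turn":0},{"jaw":0,"delta_pos":[0,-0.02,-0.16],"turn":0},{"jaw":0,"delta_pos":[0,-0.02,-0.2],"turn":0},{"jaw":0,"delta_pos":[0,-0.02,-0.2],"turn":0},{"jaw":0,"delta_pos":[0,-0.02,-0.2],"turn":0}]'
python3 -c "
from h import *
go((-26,0,250))
snap('side','s6.png')"
```

```text
clock: 6.1
position: [0.447, 0.1358, 0.2748]
ee_rot: [0.756, 0.654, 0.002, 0.002]
ft_force: [-0.2, -0.1, -1.5]
grip_width: 0.005
t 6.1 tip_m [-5.490e+01 -1.000e-01  2.748e+02] F [-0.2 -0.1 -1.5] grip 0.005 yawx 81.76 q [ 0.48 -0.   -0.86  1.76 -0.    1.38 -0.52]
shift [0.0003 0.0288 0.025 ] turn -0.0021862913481654465
```

View pics/s6.png

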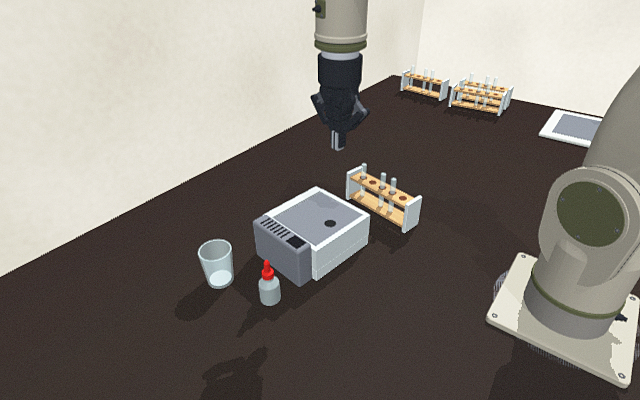

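```bash
python3 -m handwheel '[{"jaw":0,"delta_pos":[0,0,0],"turn":0},{"jaw":0,"delta_pos":[0,0,0],"turn":0},{"jaw":0,"delta_pos":[0,0,0],"turn":0},{"jaw":0,"delta_pos":[0,0,0],"turn":0},{"jaw":0,"delta_pos":[0,0,0],"turn":0},{"jaw":0,"delta_pos":[0,0,0],"turn":0}]'
python3 -c "
from h import *
go((-37,0,95))
snap('side','s7.png');snap('scene','s8.png')
a=cv2.imread('pics/s7.png')[170:300,230:400];b=cv2.imread('pics/side0.png')[170:300,230:400]
print(np.abs(a.astype(int)-b).mean())
cv2.imwrite('pics/a3.png',cv2.resize(np.hstack([a,b]),(800,306)))"
```

```text
clock: 6.65
position: [0.4458, 0.1355, 0.272]
ee_rot: [0.756, 0.655, -0.0, -0.0]
ft_force: [0.0, 0.2, -0.1]
grip_width: 0.001
t 6.65 tip_m [-56.1  -0.6 272. ] F [ 0.   0.2 -0.1] grip 0.001 yawx 81.78 q [ 0.48 -0.   -0.86  1.76 -0.    1.38 -0.52]
shift [0.0008 0.0192 0.177 ] turn -0.0020356167481558095
3.6683861236802415
```

View pics/a3.png

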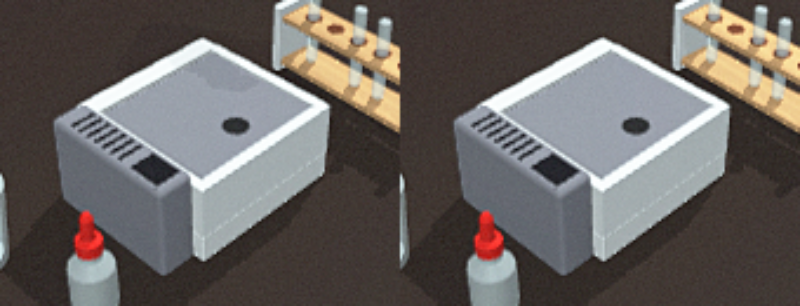

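No change in the cover. Next is a slow press to profile depth against force.

```bash
python3 -m handwheel '[{"jaw":0,"delta_pos":[0,0.019,0.04],"turn":0},{"jaw":0,"delta_pos":[0,0.019,0.08],"turn":0},{"jaw":0,"delta_pos":[0,0.019,0.12],"turn":0},{"jaw":0,"delta_pos":[0,0.019,0.16],"turn":0},{"jaw":0,"delta_pos":[0,0.019,0.183],"turn":0},{"jaw":0,"delta_pos":[0,0.019,0.183],"turn":0},{"jaw":0,"delta_pos":[0,0.019,0.183],"turn":0},{"jaw":0,"delta_pos":[0,0.019,0.183],"turn":0}]' | egrep 'pos|ft'
python3 -m handwheel '[{"jaw":0,"delta_pos":[0,0,0.002],"turn":0},{"jaw":0,"delta_pos":[0,0,0.002],"turn":0},{"jaw":0,"delta_pos":[0,0,0.002],"turn":0}]'| egrep 'pos|ft'
python3 -m handwheel '[{"jaw":0,"delta_pos":[0,0,0.002],"turn":0},{"jaw":0,"delta_pos":[0,0,0.002],"turn":0},{"jaw":0,"delta_pos":[0,0,0.002],"turn":0}]'| egrep 'pos|ft'
python3 -m handwheel '[{"jaw":0,"delta_pos":[0,0,0.002],"turn":0},{"jaw":0,"delta_pos":[0,0,0.002],"turn":0},{"jaw":0,"delta_pos":[0,0,0.002],"turn":0}]'| egrep 'pos|ft'
python3 -m handwheel '[{"jaw":0,"delta_pos":[0,0,0.001],"turn":0},{"jaw":0,"delta_pos":[0,0,0.001],"turn":0},{"jaw":0,"delta_pos":[0,0,0.001],"turn":0}]'| egrep 'pos|ft'
python3 -m handwheel '[{"jaw":0,"delta_pos":[0,0,0.001],"turn":0},{"jaw":0,"delta_pos":[0,0,0.001],"turn":0},{"jaw":0,"delta_pos":[0,0,0.001],"turn":0}]'| egrep 'pos|ft'
python3 -c "
from h import *
st();snap('side','s9.png')
a=cv2.imread('pics/s9.png')[170:300,230:400];b=cv2.imread('pics/side0.png')[170:300,230:400]
cv2.imwrite('pics/a4.png',cv2.resize(np.hstack([a,b]),(800,306),interpolation=2))"
```

```text
position: [0.4657, 0.1332, 0.091]
ft_force: [0.4, 0.2, 0.3]
position: [0.4654, 0.1327, 0.0884]
ft_force: [-0.2, -0.4, 0.2]
position: [0.4648, 0.1327, 0.0855]
ft_force: [1.0, -0.3, 0.9]
position: [0.4648, 0.1327, 0.0833]
ft_force: [0.5, -1.2, 1.5]
position: [0.4647, 0.1327, 0.0823]
ft_force: [0.9, -0.7, 1.1]
position: [0.4647, 0.1327, 0.0813]
ft_force: [1.0, -0.1, 1.3]
t 8.67 tip_m [-37.   -0.8  81.3] F [ 1.  -0.1  1.3] grip 0.001 yawx 81.77 q [ 0.39  0.27 -0.84  1.96  0.24  1.01 -0.7 ]
```

View pics/a4.png

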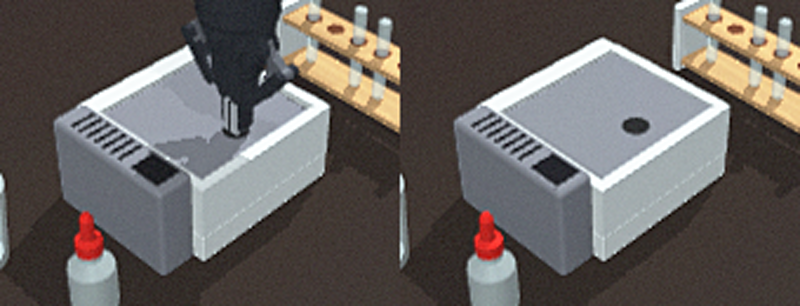

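```bash

python3 -m handwheel '[{"jaw":0,"delta_pos":[0,0,0.001],"turn":0},{"jaw":0,"delta_pos":[0,0,0.001],"turn":0}]'| egrep 'pos|ft'
python3 -m handwheel '[{"jaw":0,"delta_pos":[0,0,0.001],"turn":0},{"jaw":0,"delta_pos":[0,0,0.001],"turn":0}]'| egrep 'pos|ft'
python3 -m handwheel '[{"jaw":0,"delta_pos":[0,0,0.0005],"turn":0},{"jaw":0,"delta_pos":[0,0,0.0005],"turn":0}]'| egrep 'pos|ft'
```

```text
position: [0.4647, 0.1327, 0.0802]
ft_force: [1.0, -0.5, 1.5]
position: [0.4647, 0.1327, 0.0792]
ft_force: [1.1, -0.5, 1.3]
position: [0.4647, 0.1327, 0.0788]
ft_force: [0.7, -1.6, 2.2]
```

At 78.8 mm it's past -0.052 but short of the hard stop, at only about 2 N. I'll let go here.

```bash
python3 -m handwheel '[{"jaw":0,"delta_pos":[0,-0.01,-0.04],"turn":0},{"jaw":0,"delta_pos":[0,-0.02,-0.08],"turn":0},{"jaw":0,"delta_pos":[0,-0.02,-0.12],"turn":0},{"jaw":0,"delta_pos":[0,-0.02,-0.16],"turn":0},{"jaw":0,"delta_pos":[0,-0.02,-0.19],"turn":0},{"jaw":0,"delta_pos":[0,-0.02,-0.19],"turn":0},{"jaw":0,"delta_pos":[0,-0.02,-0.19],"turn":0}]'
python3 -c "
from h import *
st()
snap('side','s10.png')"
```

```text
clock: 9.8
position: [0.4454, 0.1359, 0.27]
ee_rot: [0.756, 0.655, 0.001, 0.001]
ft_force: [0.3, 0.4, -0.6]
grip_width: 0.001
t 9.8 tip_m [-56.6  -0.3 270. ] F [ 0.3  0.4 -0.6] grip 0.001 yawx 81.77 q [ 0.5  -0.   -0.88  1.77 -0.    1.38 -0.52]
```

View pics/s10.png

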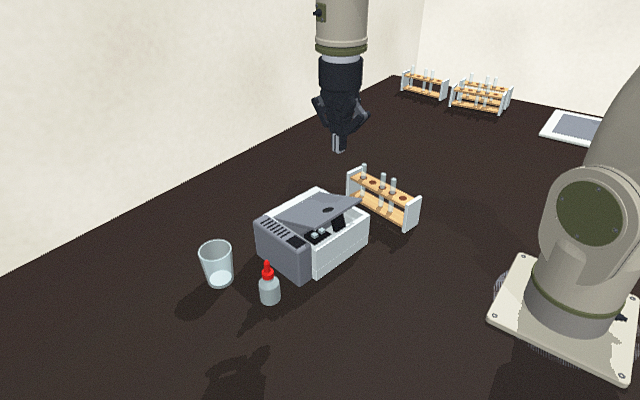

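It's opening: the cover is part-way up in the side view around (330,210). I'll wait for the swing to finish.

```bash
for i in 1 2; do python3 -m handwheel '[{"jaw":0,"delta_pos":[0,0,0],"turn":0},{"jaw":0,"delta_pos":[0,0,0],"turn":0},{"jaw":0,"delta_pos":[0,0,0],"turn":0},{"jaw":0,"delta_pos":[0,0,0],"turn":0},{"jaw":0,"delta_pos":[0,0,0],"turn":0},{"jaw":0,"delta_pos":[0,0,0],"turn":0},{"jaw":0,"delta_pos":[0,0,0],"turn":0},{"jaw":0,"delta_pos":[0,0,0],"turn":0},{"jaw":0,"delta_pos":[0,0,0],"turn":0},{"jaw":0,"delta_pos":[0,0,0],"turn":0}]' >/dev/null; done
python3 -c "
from h import *
st()
snap('side','s11.png');snap('wrist','w1.png')
a=cv2.imread('pics/s11.png')[110:300,220:410]
cv2.imwrite('pics/a5.png',cv2.resize(a,(600,600),interpolation=2))"
```

```text
t 11.52 tip_m [-57.   -0.7 268.8] F [-0.7 -0.8 -0.4] grip 0.001 yawx 81.78 q [ 0.5  -0.   -0.88  1.77 -0.    1.38 -0.52]
```

View pics/a5.png

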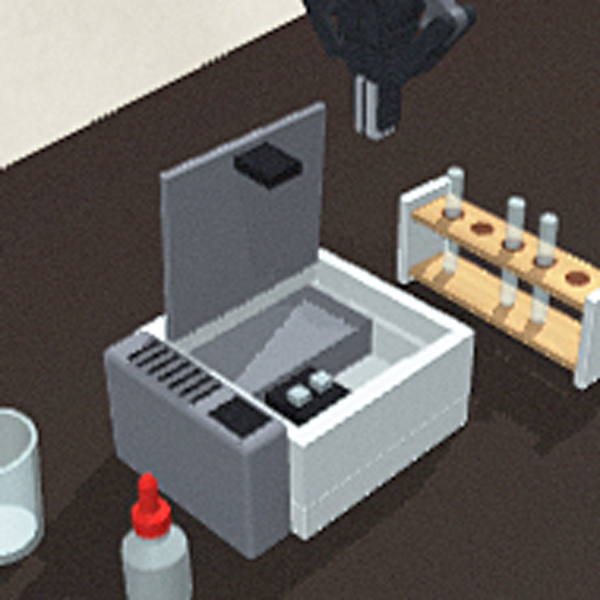

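View pics/w1.png

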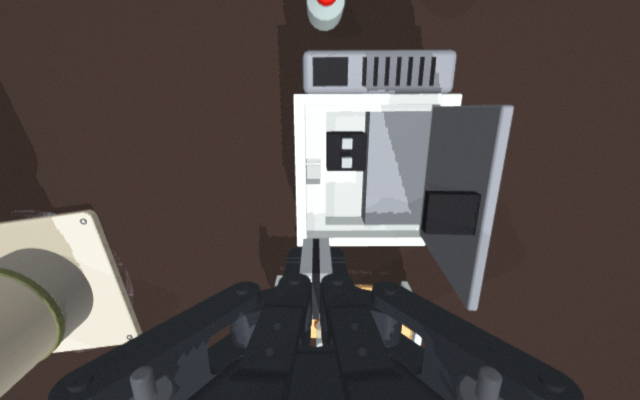

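The cover is fully open. In the wrist view the carriage top spans columns 327-365 and rows 132-171.

```bash
python3 -c "
from h import *
c=calibration('wrist')
for uv in [(327,132),(365,132),(327,171),(365,171)]: print(w2m(ray(c,*uv,.058)).round(1))
for m in [(-69,76,86),(-69,-76,86),(-21,69,47),(-46,-69,62),(-46,69,62)]: print(m,proj(c,m2w(m)).round(1))
go((-24,-38,150));go((-24,-38,42))
"
```

```text
[-43.3  46.5  58. ]
[ 0.9 46.2 58. ]
[-43.1   0.4  58. ]
[ 2.8  0.1 58. ]
(-69, 76, 86) [[303.5 105.5]]
(-69, -76, 86) [[305.9 239. ]]
(-21, 69, 47) [[345.6 111.6]]
(-46, -69, 62) [[324.6 225.7]]
(-46, 69, 62) [[324.8 111.9]]
t 11.62 tip_m [-57.   -0.6 268.8] F [0.3 0.2 0. ] grip 0.0 yawx 81.78 q [ 0.5  -0.   -0.88  1.77 -0.    1.38 -0.52]
shift [-0.0372  0.0332  0.1188] turn -0.0020607475607636477
t 11.62 tip_m [-57.   -0.6 268.8] F [0.3 0.2 0. ] grip 0.0 yawx 81.78 q [ 0.5  -0.   -0.88  1.77 -0.    1.38 -0.52]
shift [-0.0372  0.0332  0.2268] turn -0.0020607475607636477
```

Carriage right face is at y≈0 and its origin at y≈23, so there's a 23 mm gap. I'll descend at (-29,-35).

```bash
python3 -m handwheel '[{"jaw":0,"delta_pos":[-0.034,0.028,0.03],"turn":-0.002},{"jaw":0,"delta_pos":[-0.034,0.028,0.06],"turn":-0.002},{"jaw":0,"delta_pos":[-0.034,0.028,0.09],"turn":-0.002},{"jaw":0,"delta_pos":[-0.034,0.028,0.12],"turn":-0.002},{"jaw":0,"delta_pos":[-0.034,0.028,0.15],"turn":-0.002},{"jaw":0,"delta_pos":[-0.034,0.028,0.165],"turn":-0.002},{"jaw":0,"delta_pos":[-0.034,0.028,0.165],"turn":-0.002},{"jaw":0,"delta_pos":[-0.034,0.028,0.165],"turn":-0.002}]'
python3 -c "
from h import *
go((-29,-35,46));snap('wrist','w2.png');snap('side','s12.png')
a=cv2.imread('pics/s12.png')[90:300,220:430];b=cv2.imread('pics/w2.png')[:, 120:520]
cv2.imwrite('pics/a6.png',np.hstack([cv2.resize(a,(400,400)),b]))"
```

```text
clock: 12.28
position: [0.4675, 0.0981, 0.1038]
ee_rot: [0.754, 0.657, -0.0, -0.001]
ft_force: [-1.0, 0.6, 0.8]
grip_width: 0.003
t 12.28 tip_m [-29.5 -34.7 103.8] F [-1.   0.6  0.8] grip 0.003 yawx 82.15 q [ 0.47  0.22 -0.84  1.95  0.19  1.05 -0.59]
shift [-0.0003  0.0006  0.0578] turn 1.0081763783710409e-06
```

View pics/a6.png

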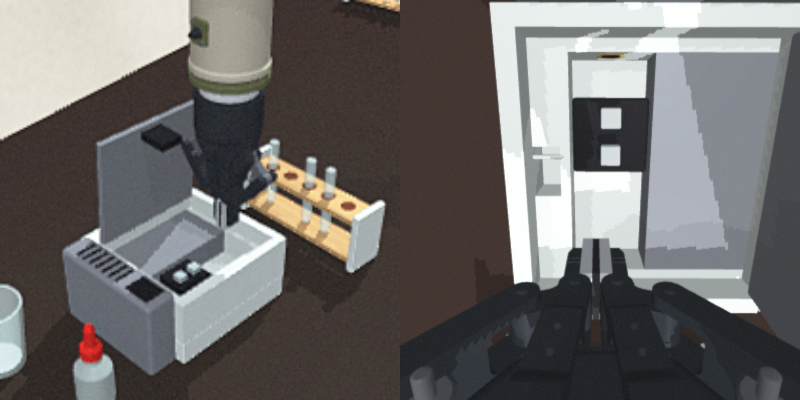

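```bash
python3 -m handwheel '[{"jaw":0,"delta_pos":[0,0,0.02],"turn":0},{"jaw":0,"delta_pos":[0,0,0.04],"turn":0},{"jaw":0,"delta_pos":[0,0,0.055],"turn":0},{"jaw":0,"delta_pos":[0,0,0.058],"turn":0},{"jaw":0,"delta_pos":[0,0,0.058],"turn":0}]'
python3 -m handwheel '[{"jaw":0,"delta_pos":[0.006,0,0],"turn":0},{"jaw":0,"delta_pos":[0.012,0,0],"turn":0},{"jaw":0,"delta_pos":[0.018,0,0],"turn":0},{"jaw":0,"delta_pos":[0.02,0,0],"turn":0}]'
python3 -c "
from h import *
go((-29,12,46));snap('wrist','w3.png')"
```

```text
clock: 12.8
position: [0.468, 0.098, 0.0463]
ee_rot: [0.754, 0.657, 0.0, 0.0]
ft_force: [0.9, -0.2, 0.7]
grip_width: -0.001
clock: 13.13
position: [0.4711, 0.1194, 0.0467]
ee_rot: [0.754, 0.657, 0.001, 0.0]
ft_force: [-0.0, 0.3, -1.5]
grip_width: 0.003
t 13.13 tip_m [-28.8 -13.1  46.7] F [-0.   0.3 -1.5] grip 0.003 yawx 82.21 q [ 0.38  0.33 -0.81  1.98  0.3   0.94 -0.71]
shift [ 0.0251 -0.0001  0.0008] turn 0.0003244670037072221
```

View pics/w3.png

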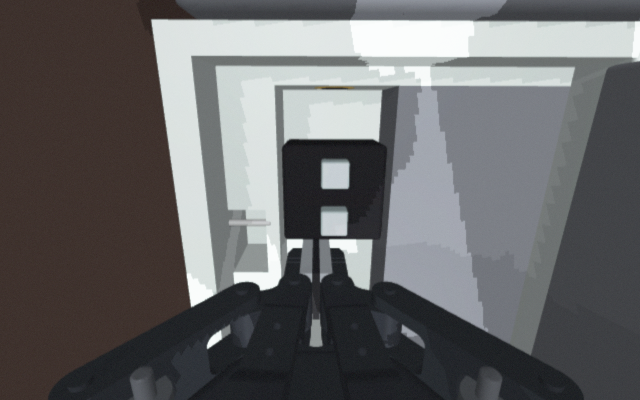

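Tips are just short of the carriage's right face (rows 238-240), well inside the channel. Pushing.

```bash
python3 -m handwheel '[{"jaw":0,"delta_pos":[0.004,0,0],"turn":0},{"jaw":0,"delta_pos":[0.008,0,0],"turn":0},{"jaw":0,"delta_pos":[0.012,0,0],"turn":0},{"jaw":0,"delta_pos":[0.016,0,0],"turn":0},{"jaw":0,"delta_pos":[0.019,0,0],"turn":0},{"jaw":0,"delta_pos":[0.021,0,0],"turn":0},{"jaw":0,"delta_pos":[0.021,0,0],"turn":0}]'
python3 -m handwheel '[{"jaw":0,"delta_pos":[0.001,0,0],"turn":0},{"jaw":0,"delta_pos":[0.002,0,0],"turn":0},{"jaw":0,"delta_pos":[0.002,0,0],"turn":0}]'|egrep 'pos|ft'
python3 -c "
from h import *
st();snap('wrist','w4.png')"
```

```text
clock: 13.77
position: [0.4733, 0.1392, 0.0458]
ee_rot: [0.754, 0.657, 0.0, -0.0]
ft_force: [-0.4, -0.7, 0.9]
grip_width: -0.003
position: [0.4736, 0.1406, 0.0457]
ft_force: [0.6, -0.3, 0.8]
t 14.02 tip_m [-29.3   8.2  45.7] F [ 0.6 -0.3  0.8] grip -0.001 yawx 82.14 q [ 0.34  0.35 -0.81  1.96  0.31  0.95 -0.76]
```

View pics/w4.png

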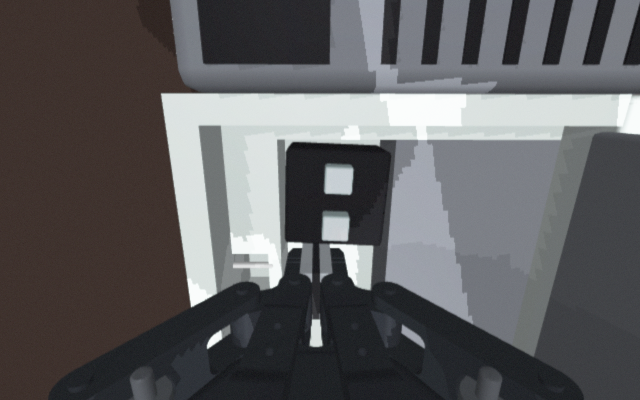

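The carriage is nearly at the wall and slightly yawed. I'll keep pushing in small steps until force shows.

```bash
R='x'; 
python3 -m handwheel '[{"jaw":0,"delta_pos":[0.0015,0,0],"turn":0},{"jaw":0,"delta_pos":[0.0015,0,0],"turn":0}]'|egrep 'pos|ft'
python3 -m handwheel '[{"jaw":0,"delta_pos":[0.0015,0,0],"turn":0},{"jaw":0,"delta_pos":[0.0015,0,0],"turn":0}]'|egrep 'pos|ft'
python3 -m handwheel '[{"jaw":0,"delta_pos":[0.0015,0,0],"turn":0},{"jaw":0,"delta_pos":[0.0015,0,0],"turn":0}]'|egrep 'pos|ft'
python3 -c "
from h import *
st()"
```

```text
position: [0.4738, 0.1422, 0.0458]
ft_force: [-0.1, -0.1, -0.5]
position: [0.474, 0.1438, 0.0458]
ft_force: [-0.2, -1.1, -0.0]
position: [0.4744, 0.1447, 0.0458]
ft_force: [0.3, -1.3, -0.9]
t 14.57 tip_m [-29.   12.4  45.8] F [ 0.3 -1.3 -0.9] grip 0.002 yawx 82.13 q [ 0.33  0.36 -0.81  1.96  0.32  0.95 -0.77]
```

```bash

python3 -m handwheel '[{"jaw":0,"delta_pos":[0.0015,0,0],"turn":0},{"jaw":0,"delta_pos":[0.0015,0,0],"turn":0}]'|egrep 'pos|ft'
python3 -m handwheel '[{"jaw":0,"delta_pos":[0.0015,0,0],"turn":0},{"jaw":0,"delta_pos":[0.0015,0,0],"turn":0}]'|egrep 'pos|ft'
python3 -c "
from h import *
st();snap('wrist','w5.png')"
```

```text
position: [0.4748, 0.145, 0.0458]
ft_force: [1.6, -6.7, 0.9]
position: [0.4751, 0.1452, 0.0458]
ft_force: [0.6, -11.8, 4.0]
t 14.9 tip_m [-28.4  13.   45.8] F [  0.6 -11.8   4. ] grip 0.002 yawx 82.01 q [ 0.32  0.36 -0.81  1.95  0.32  0.96 -0.78]
```

View pics/w5.png

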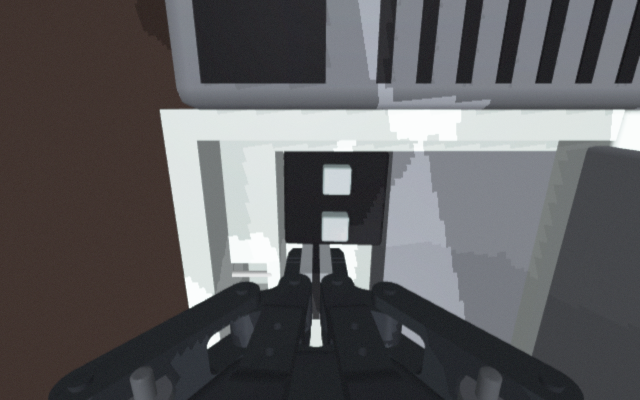

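The carriage is home: its left face is on the wall edge (row 152), square, with 12 N of push. I'll back off and rise.

```bash

python3 -m handwheel '[{"jaw":0,"delta_pos":[-0.015,0,0],"turn":0},{"jaw":0,"delta_pos":[-0.03,0,0],"turn":0},{"jaw":0,"delta_pos":[-0.03,0,-0.03],"turn":0},{"jaw":0,"delta_pos":[-0.03,0,-0.07],"turn":0},{"jaw":0,"delta_pos":[-0.03,0,-0.11],"turn":0},{"jaw":0,"delta_pos":[-0.03,0,-0.15],"turn":0},{"jaw":0,"delta_pos":[-0.03,0,-0.19],"turn":0},{"jaw":0,"delta_pos":[-0.03,0,-0.22],"turn":0},{"jaw":0,"delta_pos":[-0.03,0,-0.22],"turn":0}]'
python3 -c "
from h import *
go((105,0,270));c=calibration('wrist');snap('wrist','w6.png')
for m in [(-45.5+1,69,58),(-21,23,58)]:print(proj(c,m2w(m)))"
```

```text
clock: 15.7
position: [0.4728, 0.1198, 0.272]
ee_rot: [0.754, 0.657, 0.004, 0.003]
ft_force: [1.0, 0.0, -0.9]
grip_width: -0.001
t 15.7 tip_m [-27.2 -12.5 272. ] F [ 1.   0.  -0.9] grip -0.001 yawx 82.18 q [ 0.51  0.06 -0.87  1.72  0.05  1.38 -0.51]
shift [0.0124 0.1322 0.0032] turn 0.00014522084910153252
[[298.54681365 101.48061423]]
[[319.06242367 142.28880515]]
```

View pics/w6.png

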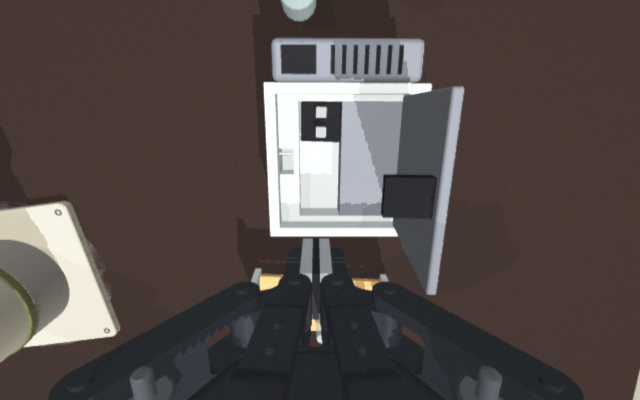

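Carriage right edge at row 142 matches the predicted 142.3 for home. Now I'll move over the cover and behind it.

```bash

python3 -m handwheel '[{"jaw":0,"delta_pos":[0.012,0.04,-0.005],"turn":0},{"jaw":0,"delta_pos":[0.012,0.08,-0.005],"turn":0},{"jaw":0,"delta_pos":[0.012,0.115,-0.005],"turn":0},{"jaw":0,"delta_pos":[0.012,0.13,-0.005],"turn":0},{"jaw":0,"delta_pos":[0.012,0.13,-0.005],"turn":0},{"jaw":0,"delta_pos":[0.012,0.13,-0.005],"turn":0}]'
python3 -c "
from h import *
go((102,0,201));snap('scene','s13.png');cv2.imwrite('pics/a7.png',cv2.resize(cv2.imread('pics/s13.png')[60:290,230:460],(600,600)))"
```

```text
clock: 16.25
position: [0.6008, 0.1129, 0.269]
ee_rot: [0.754, 0.657, -0.001, -0.001]
ft_force: [-1.4, 0.2, -0.0]
grip_width: -0.0
t 16.25 tip_m [100.5  -1.8 269. ] F [-1.4  0.2 -0. ] grip -0.0 yawx 82.17 q [ 0.37  0.4  -0.84  1.41  0.29  1.47 -0.6 ]
shift [0.0017 0.0017 0.068 ] turn 0.00010906795625397573
```

View pics/a7.png

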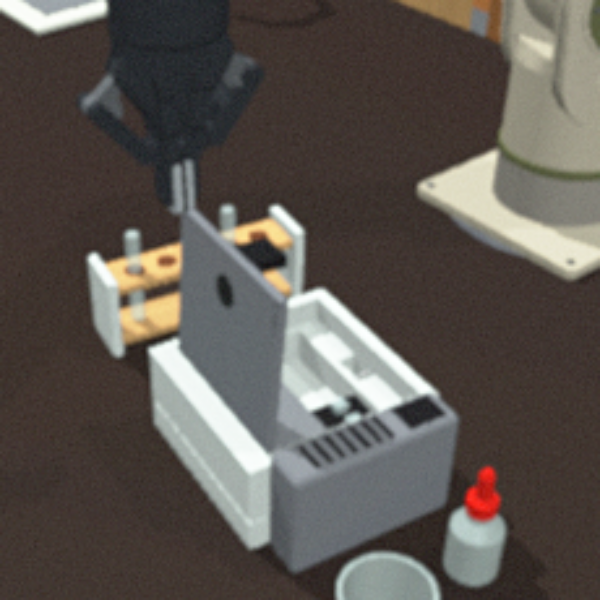

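```bash

python3 -m handwheel '[{"jaw":0,"delta_pos":[0.002,0.002,0.03],"turn":0},{"jaw":0,"delta_pos":[0.002,0.002,0.055],"turn":0},{"jaw":0,"delta_pos":[0.002,0.002,0.067],"turn":0},{"jaw":0,"delta_pos":[0.002,0.002,0.067],"turn":0},{"jaw":0,"delta_pos":[0.002,0.002,0.067],"turn":0}]'
python3 -c "
from h import *
go((84,0,201))
for th in np.arange(1.5,-.01,-.1):
  r=120;C=np.array([70-r*np.cos(th)+4*np.sin(th)+14.5,81+r*np.sin(th)+4*np.cos(th)]);print(round(th,1),C.round(0))
"
```

```text
clock: 16.72
position: [0.6027, 0.1142, 0.2044]
ee_rot: [0.754, 0.657, -0.0, 0.0]
ft_force: [1.3, -0.6, 0.5]
grip_width: -0.001
t 16.72 tip_m [102.3  -0.3 204.4] F [ 1.3 -0.6  0.5] grip -0.001 yawx 82.16 q [ 0.36  0.44 -0.82  1.5   0.33  1.35 -0.62]
shift [ 0.0003 -0.0183  0.0034] turn 6.256677907453914e-05
1.5 [ 80. 201.]
1.4 [ 68. 200.]
1.3 [ 56. 198.]
1.2 [ 45. 194.]
1.1 [ 34. 190.]
1.0 [ 23. 184.]
0.9 [ 13. 177.]
0.8 [  4. 170.]
0.7 [ -5. 161.]
0.6 [-12. 152.]
0.5 [-19. 142.]
0.4 [-24. 131.]
0.3 [-29. 120.]
0.2 [-32. 109.]
0.1 [-35.  97.]
-0.0 [-36.  85.]
```

```bash

python3 -m handwheel '[{"jaw":0,"delta_pos":[0,-0.022,0.003],"turn":0},{"jaw":0,"delta_pos":[0,-0.034,0.004],"turn":0},{"jaw":0,"delta_pos":[0,-0.046,0.006],"turn":0},{"jaw":0,"delta_pos":[0,-0.057,0.010],"turn":0},{"jaw":0,"delta_pos":[0,-0.068,0.014],"turn":0},{"jaw":0,"delta_pos":[0,-0.079,0.020],"turn":0},{"jaw":0,"delta_pos":[0,-0.089,0.027],"turn":0},{"jaw":0,"delta_pos":[0,-0.098,0.034],"turn":0},{"jaw":0,"delta_pos":[0,-0.098,0.034],"turn":0}]'
python3 -c "
from h import *
go((-12,0,152));snap('scene','s14.png');cv2.imwrite('pics/a8.png',cv2.resize(cv2.imread('pics/s14.png')[60:290,230:460],(600,600)))"
```

```text
clock: 17.47
position: [0.5054, 0.1282, 0.1709]
ee_rot: [0.753, 0.657, 0.0, 0.001]
ft_force: [0.4, 0.4, 1.8]
grip_width: -0.001
t 17.47 tip_m [  3.9   0.3 170.9] F [0.4 0.4 1.8] grip -0.001 yawx 82.21 q [ 0.45  0.26 -0.89  1.78  0.21  1.21 -0.63]
shift [-0.0003 -0.016   0.0189] turn 0.00035719519238692024
```

View pics/a8.png

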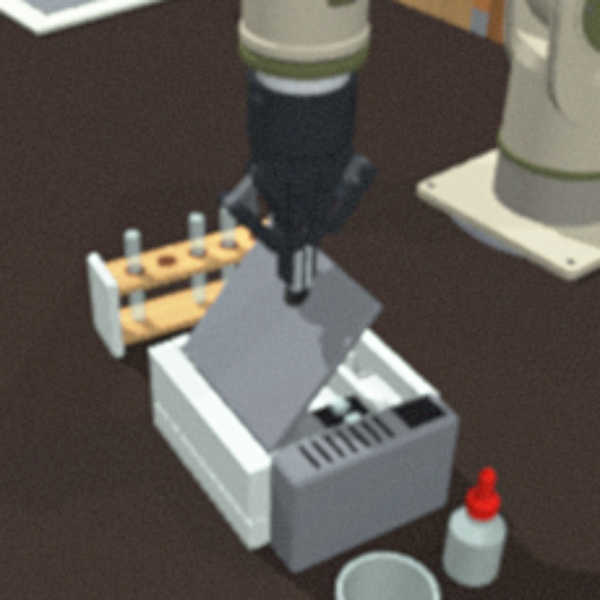

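The cover is following at about 45°, with the tips on the spot. Continuing down.

```bash

python3 -m handwheel '[{"jaw":0,"delta_pos":[0,-0.009,0.010],"turn":0},{"jaw":0,"delta_pos":[0,-0.016,0.019],"turn":0},{"jaw":0,"delta_pos":[0,-0.023,0.029],"turn":0},{"jaw":0,"delta_pos":[0,-0.028,0.040],"turn":0},{"jaw":0,"delta_pos":[0,-0.033,0.051],"turn":0},{"jaw":0,"delta_pos":[0,-0.036,0.062],"turn":0},{"jaw":0,"delta_pos":[0,-0.039,0.074],"turn":0},{"jaw":0,"delta_pos":[0,-0.040,0.083],"turn":0},{"jaw":0,"delta_pos":[0,-0.040,0.083],"turn":0}]'
python3 -m handwheel '[{"jaw":0,"delta_pos":[0,0,0.003],"turn":0},{"jaw":0,"delta_pos":[0,0,0.006],"turn":0},{"jaw":0,"delta_pos":[0,0,0.008],"turn":0},{"jaw":0,"delta_pos":[0,0,0.008],"turn":0}]'
python3 -m handwheel '[{"jaw":0,"delta_pos":[0,0,0.002],"turn":0},{"jaw":0,"delta_pos":[0,0,0.002],"turn":0},{"jaw":0,"delta_pos":[0,0,0.002],"turn":0}]'|egrep 'pos|ft'
python3 -c "
from h import *
go((-37,0,77))"
```

```text
clock: 18.27
position: [0.4654, 0.1325, 0.0848]
ee_rot: [0.754, 0.657, -0.001, -0.001]
ft_force: [-0.3, -0.2, 1.8]
grip_width: 0.004
clock: 18.6
position: [0.4664, 0.1329, 0.0787]
ee_rot: [0.754, 0.657, -0.0, -0.0]
ft_force: [-1.6, 0.3, 2.6]
grip_width: -0.005
position: [0.4668, 0.1329, 0.0781]
ft_force: [-8.5, -2.6, 22.6]
t 18.85 tip_m [-35.   -0.3  78.1] F [-8.5 -2.6 22.6] grip -0.001 yawx 82.13 q [ 0.42  0.29 -0.88  1.96  0.27  1.01 -0.72]
shift [ 0.0003 -0.002   0.0011] turn -0.00011188717106623219
```

On the hard stop at 23 N. Releasing.

```bash

python3 -m handwheel '[{"jaw":0,"delta_pos":[0,0,-0.03],"turn":0},{"jaw":0,"delta_pos":[0,-0.01,-0.07],"turn":0},{"jaw":0,"delta_pos":[0,-0.02,-0.11],"turn":0},{"jaw":0,"delta_pos":[0,-0.02,-0.15],"turn":0},{"jaw":0,"delta_pos":[0,-0.02,-0.19],"turn":0},{"jaw":0,"delta_pos":[0,-0.02,-0.2],"turn":0},{"jaw":0,"delta_pos":[0,-0.02,-0.2],"turn":0},{"jaw":0,"delta_pos":[0,-0.02,-0.2],"turn":0},{"jaw":0,"delta_pos":[0,-0.02,-0.2],"turn":0},{"jaw":0,"delta_pos":[0,-0.02,-0.2],"turn":0}]'
python3 -m handwheel '[{"jaw":0,"delta_pos":[0,0,0],"turn":0},{"jaw":0,"delta_pos":[0,0,0],"turn":0},{"jaw":0,"delta_pos":[0,0,0],"turn":0},{"jaw":0,"delta_pos":[0,0,0],"turn":0},{"jaw":0,"delta_pos":[0,0,0],"turn":0},{"jaw":0,"delta_pos":[0,0,0],"turn":0},{"jaw":0,"delta_pos":[0,0,0],"turn":0},{"jaw":0,"delta_pos":[0,0,0],"turn":0}]' >/dev/null
python3 -c "
from h import *
st();snap('side','s15.png');snap('scene','s16.png')
a=cv2.imread('pics/s15.png')[150:320,190:430];b=cv2.imread('pics/s16.png')[130:330,250:450]
cv2.imwrite('pics/a9.png',np.hstack([cv2.resize(a,(424,300)),cv2.resize(b,(300,300))]))
for n,f in (('side0','s15'),('scene0','s16')):
  print(np.abs(cv2.imread('pics/%s.png'%n).astype(int)-cv2.imread('pics/%s.png'%f))[180:340,190:430].mean())"
```

```text
clock: 19.68
position: [0.4461, 0.1354, 0.2753]
ee_rot: [0.754, 0.657, -0.001, -0.001]
ft_force: [0.4, 0.5, -0.5]
grip_width: 0.003
t 20.35 tip_m [-55.2  -0.3 276.8] F [-0.2 -0.5  0.1] grip 0.001 yawx 82.14 q [ 0.55  0.   -0.93  1.75  0.    1.39 -0.51]
3.6245572916666666
3.5678385416666667
```

View pics/a9.png

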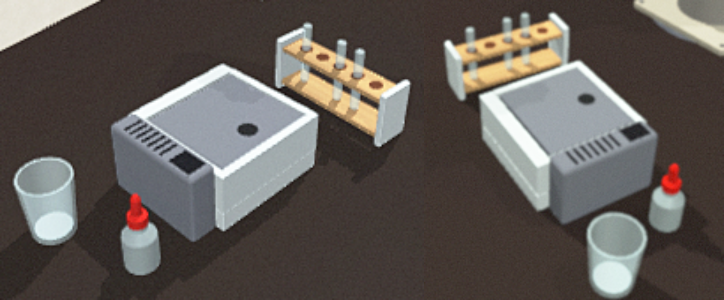

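The cover stays shut and flush 1.5 s after release, and the rack, dropper and beaker stand where they were. Handing in.

```bash
python3 -c "
from workcell import hand_in
print(hand_in())"
```

```text
the job is handed in; nothing more can be done
None
```

I popped the cover open, pushed the carriage home against the lens-side wall, and pressed the cover shut again. The job was handed in at about 20.4 s, and no verdict was reported.

**Opening:** The first two presses did not open the cover. Both went down to the hard stop, the second reaching 57 N down (about 60 N in all), and I think a full press relatches it. A third, gentler press stopped just short of the hard stop (about 2 N), and the cover opened when I let go.

**Carriage:** I pushed it left until it stopped at the wall with about 12 N of resistance. It yawed slightly on the way and squared up at the wall. The wrist picture put its right edge at row 142, against 142.3 predicted for home.

**Closing:** I swung the cover down from behind and pressed it to the hard stop at 23 N. It was still shut and flush 1.5 s after release.

**Other checks:** The rack, dropper bottle and beaker looked unmoved in both fixed views, and the robot ended clear of everything. The carriage could not be seen again once the cover was shut.

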